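Put the gauge away and sort the spindle units into their trays

TASK

The spindle units on the demonstration bench stand in the wrong trays (one may already be right). First clear the grey tray by pushing the spacer gauge fully down into the gap between the two jaws of its stand, then bring every unit to the tray of its own colour, parking a unit in the grey tray on the way so that each tray is free before it is filled. Finish with each unit standing flat in its own tray, the gauge still home and the grey tray empty; keep units and gauge upright throughout and leave the mug where it is.

Things in the scene. Friction and masses are not known exactly. Their poses are not given: they have to be found in the camera images.
- unit_orange: Loose spindle unit, orange: round aluminium foot 54 mm in diameter, 10 mm thick; on it an upright orange cylinder 38 mm in diameter from 10 to 52 mm above the underside (grip it about 42 mm up); steel nose on top (two round steps) to 70 mm. 0.2 to 0.4 kg. Origin: centre of underside, z up its axis; yaw does not matter. At the start it stands in one of the three coloured trays.
- unit_blue: Loose spindle unit, blue: round aluminium foot 54 mm in diameter, 10 mm thick; on it an upright blue cylinder 38 mm in diameter from 10 to 52 mm above the underside (grip it about 42 mm up); steel nose on top (a cone) to 70 mm. 0.2 to 0.4 kg. Origin: centre of underside, z up its axis; yaw does not matter. At the start it stands in one of the three coloured trays.
- unit_green: Loose spindle unit, green: round aluminium foot 54 mm in diameter, 10 mm thick; on it an upright green cylinder 38 mm in diameter from 10 to 52 mm above the underside (grip it about 42 mm up); steel nose on top (a 14 mm square stub) to 70 mm. 0.2 to 0.4 kg. Origin: centre of underside, z up its axis; yaw does not matter. At the start it stands in one of the three coloured trays.
- gauge: Loose spacer gauge, standing in the grey tray at the start: brass block 50 mm long (x) by 20 thick (y), 36 high; on it a black grip 36 (x) by 20 mm (y), up to 70 mm above the underside. 0.2 kg. Grip it across its 20 mm thickness on the black part, 56 mm above the underside. Origin: centre of underside, z up; either way round will do.
- tray_orange: Square orange plastic tray, fixed to the bench: 88 x 88 mm outside, 76 x 76 mm inside, floor 6 mm above the bench, rim 12 mm above the bench. Origin: centre of its underside, at bench height; x and y along its sides. Home of the orange unit.
- tray_blue: Square blue plastic tray, fixed to the bench: 88 x 88 mm outside, 76 x 76 mm inside, floor 6 mm above the bench, rim 12 mm above the bench. Origin: centre of its underside, at bench height; x and y along its sides. Home of the blue unit.
- tray_green: Square green plastic tray, fixed to the bench: 88 x 88 mm outside, 76 x 76 mm inside, floor 6 mm above the bench, rim 12 mm above the bench. Origin: centre of its underside, at bench height; x and y along its sides. Home of the green unit.
- tray_grey: Square grey plastic tray, fixed to the bench: 88 x 88 mm outside, 76 x 76 mm inside, floor 6 mm above the bench, rim 12 mm above the bench. Origin: centre of its underside, at bench height; x and y along its sides. The parking place: holds the spacer gauge at the start, empty at the end.
- jaw_stand: Fixed gauge stand: grey base 94 x 94 x 6 mm, two dark steel jaws along its x, 70 mm long, tops 28 mm above bench. Gap between them at the centre, along x, open above: 25 mm wide (33 at the mouth, sloping over the top 7 mm), floor 6 mm above bench, end stops at x = +/-37 mm, 18 mm high. Origin: centre of underside, at bench height. The gauge goes in upright, its length along x, onto the floor.
- mug: White ceramic mug, 76 mm across, 88 mm high, handle on its +y side, standing upright beyond the trays. Origin: centre of its underside. Not to be moved.

How it is judged:
By the outcome, as a careful person would: the job done as asked, in the order asked, and still so for the second after the job is handed in, with the robot touching nothing.
It also fails if it takes over 136 s, if anything falls off the work surface, if the arm or the gripper's body presses on something with over 40 N, if the wrist force passes 120 N, or if a joint passes its speed limit or range.

ROBOT

A 7-joint arm with a two-finger parallel gripper is mounted at the origin on the work surface. World frame = base frame: x ahead of the robot, y to its left, z up, the work surface at z = 0. Lengths are in m, angles in rad, forces in N, time in s.
With the tool pointing down it reaches from about 0.4 to 0.85 m from the base axis. Payload 10.4 kg.
Tool frame: the origin (TCP) lies at the very end of the fingers, on their centre line; the grasp point (between the pads) lies r.hold_point_z behind it (r.hold_point_z is the distance from the TCP to the grasp point, in m); z points along the fingers, y is the direction in which the jaws open and shut (so a half turn about z gives the same grasp; the last joint's range is limited). The gripper opens to 87 mm and grips with 3 to 60 N. Pads are 19 mm wide; open, the fingers measure 117 mm over their backs; the gripper's body (75 mm by 190 mm) begins 51 mm behind the grasp point.
Start: joints at [1.092, 0.332, -0.065, 1.46, 0.022, 1.35, -0.088], TCP at [0.275, -0.561, 0.223] pointing down, gripper open.
Joint ranges: [-2.6, 2.6], [-0.5, 2.12], [-1.47, 1.34], [0.16, 2.42], [-1.27, 4.41], [0.06, 2.06], [-2.6, 2.6]. Speed limits (rad/s): [2.22, 2.22, 2.79, 2.79, 3.14, 3.14, 3.14].

INTERFACE

Orientations are given as a unit quaternion [x, y, z, w].
In Python, from bench import r gives the robot as it stands.
- The arm moves only by the tool send_rows, never from a script. Its argument "commands" is a list of rows, each a list of 7 numbers: the shift along the world's x, y, z normalised to -1 to 1, where 1 is 0.03 m, then the turn, a rotation vector about the world's x, y, z normalised to -1 to 1, where 1 is 5 degrees, then the gripper command: -1 is fully open, 1 is shut, values between are in proportion. In form: [[tx, ty, tz, ax, ay, az, jaw], ...]. A call has 1 to 10 rows; each row shifts and turns the pose as measured when the row begins; what a row does not reach is not made up. A row lasts 1/12 s, in which the tool goes at most 41.7 mm and 7.16 degrees, less where a joint would pass 70% of its speed; a pose out of reach is approached as far as the arm can. A call with a number of a shift or a turn outside -1 to 1 is refused whole. A call with a gripper value outside its range is refused whole. The fingers move at their own pace and stop on an object; "grip_force" is the grip in N (left out, the last holds). Time passes only in rows, so rows that do not move let the fingers close. It gives the time, the measured TCP pose, the force and the opening at its end, in the units of the state.
- r.read_state(): the state, without advancing time (a new reading comes with each control period).
- r.camera(name): name is "side" or "top" or "wrist"; returns the picture (400x640x3 uint8, blue, green, red); there is no depth.
- r.calibration(name): a dict with "K" (3x3 intrinsics, pixels), "R" (3x3) and "t" (3): a world point X has camera coordinates R X + t; the wrist camera has in their place "mount" (4x4, takes a point from camera to tool coordinates, whose origin is the TCP and whose axes are the flange's). Camera axes: x right, y down, z forward; pixel columns grow to the right and rows downward; lengths in m; the calibration is good to about 2 mm. A picture is of the moment at which its call begins: read the wrist's pose just before it. calibration takes no time and is no camera call.
- r.close_job(): hands the job in, once; it reports no verdict.
The state is a dict: "time": time; "joint_positions": joint angles; "joint_vel": joint speeds; "joint_torque": joint torques, N m; "ee_pos": TCP position; "eef_rot": TCP orientation; "ft_force": force on the tool from outside, world axes, zero at the start; "torque": the same for the moment, N m; "width": finger opening in m.
Only numpy, scipy, OpenCV 4.12 (cv2) and the standard library are available. Lean on these libraries where they do the work, as an engineer would, in place of code of your own. Each camera call takes 0.05 s, during which the arm holds its last target.

## Working session

There is one attempt and no reset: what is moved stays moved. The work goes in short steps, Python scripts to look and compute and a tool call to move; the robot and the scene stay as the last step left them, time stands still between calls to the robot, and variables do not carry over. Pictures are saved under pics/ and viewed, and the job is handed in when it is done.

Besides the shell and the picture viewer there is one more tool, called after "Call:" as a command line: name --pt "numbers of a row" for each row, then --argument value for the rest. send_rows: Moves the arm, as the interface text tells. Scaled input: -1 to 1 covers 0.03 m each way for a shift and 5 degrees each way for a turn. Its arguments: {"type":"object","properties":{"commands":{"type":"array"},"grip_force":{"type":"number"}},"required":["commands"]}

```bash
ls; mkdir -p pics
python3 - <<'E'
from bench import r
import cv2
s=r.read_state();print(s, r.hold_point_z)
for n in("top","side","wrist"):
    cv2.imwrite(f"pics/{n}0.png",r.camera(n)); print(n,r.calibration(n))
E
```

```text
pics
{'time': 0.0, 'joint_positions': array([ 1.09239989,  0.33285615, -0.06473572,  1.46092777,  0.02158166,
        1.34990415, -0.08851047]), 'joint_vel': array([ 2.61714557e-05, -6.98766541e-04,  6.82090215e-04,  1.97708957e-03,
       -1.98449263e-03, -3.74364985e-04,  1.53230361e-03]), 'joint_torque': array([-3.82087173e-04, -6.23251820e+01,  2.43303704e-02, -3.89907646e+01,
       -6.12981780e-02,  3.95247561e-02,  1.64611438e-04]), 'ee_pos': array([ 0.27496149, -0.56083937,  0.22177032]), 'eef_rot': array([ 9.74138649e-01,  2.25949998e-01, -1.75572312e-04, -6.77986787e-04]), 'ft_force': array([-0.34896405,  0.92037108, -0.58783977]), 'torque': array([ 0.02355218, -0.01952751, -0.02977436]), 'width': 0.08662133301798502} 0.0187
top {'K': array([[470.54606708,   0.        , 323.01974416],
       [  0.        , 470.54606708, 203.16824122],
       [  0.        ,   0.        ,   1.        ]]), 'R': array([[-9.94740981e-04, -9.99499276e-01, -3.16260716e-02],
       [-9.98655832e-01,  2.63184170e-03, -5.17648859e-02],
       [ 5.18222008e-02,  3.15320682e-02, -9.98158398e-01]]), 't'
[... 234 characters left out ...]
59 , -0.20776144,  0.00516313],
       [-0.15070121, -0.72618904, -0.67077464],
       [ 0.14311051,  0.65535079, -0.74164326]]), 't': array([-0.5998794 ,  0.13008395,  0.67007804])}
wrist {'K': array([[351.8949493 ,   0.        , 322.59482182],
       [  0.        , 351.8949493 , 195.86318329],
       [  0.        ,   0.        ,   1.        ]]), 'mount': array([[-9.45681933e-05, -9.61485796e-01, -2.74854607e-01,
         7.54854760e-02],
       [ 9.99999817e-01, -2.55222477e-04,  5.48743250e-04,
         1.72799117e-04],
       [-5.97757914e-04, -2.74854504e-01,  9.61485644e-01,
        -1.62666231e-01],
       [ 0.00000000e+00,  0.00000000e+00,  0.00000000e+00,
         1.00000000e+00]])}
```

View pics/top0.png

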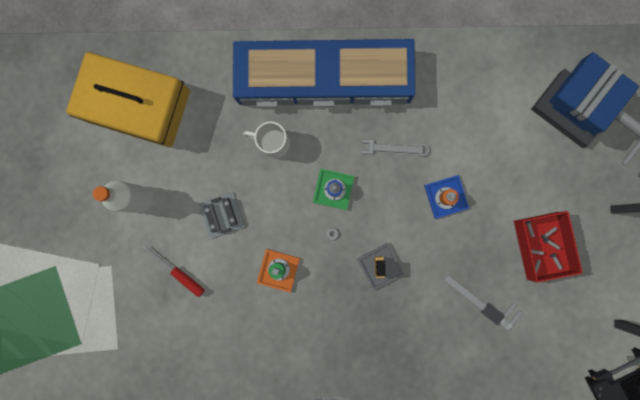

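View pics/side0.png

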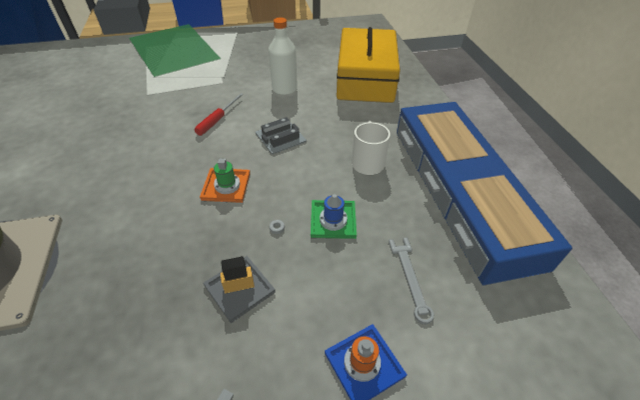

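The top view shows blue in the green tray (335,188), orange in the blue tray (447,197), green in the orange tray (279,270), the gauge in the grey tray (380,267), the jaw stand at (222,214) and the mug at (270,138).

```bash
cat > h.py <<'E'
from bench import r
import cv2, numpy as np
from scipy.spatial.transform import Rotation as Ro
def pose(name,s=None):
    c=r.calibration(name)
    if name!='wrist': return c['K'],c['R'],c['t']
    T=np.eye(4);T[:3,:3]=Ro.from_quat(s['eef_rot']).as_matrix();T[:3,3]=s['ee_pos']
    W=np.linalg.inv(T@c['mount']);return c['K'],W[:3,:3],W[:3,3]
def cast(P,uv,z):
    K,R,t=P; uv=np.atleast_2d(np.asarray(uv,float))
    d=(R.T@np.linalg.inv(K)@np.c_[uv,np.ones(len(uv))].T).T
    o=-R.T@t; return o+d*((z-o[2])/d[:,2])[:,None]
def proj(P,X):
    K,R,t=P;c=(R@np.atleast_2d(X).T).T+t;p=(K@c.T).T;return p[:,:2]/p[:,2:]
HS={'orange':((5,120,60),(17,255,255)),'blue':((105,120,40),(125,255,255)),'green':((50,100,40),(80,255,255))}
def mask(im,c):
    return cv2.inRange(cv2.cvtColor(im,cv2.COLOR_BGR2HSV),*HS[c])
E
python3 - <<'E'
from h import *
im=cv2.imread('pics/top0.png');P=pose('top')
reg={'orange':(250,240,60,60),'blue':(415,165,60,60),'green':(305,160,60,60)}
for c,(x,y,w,h) in reg.items():
    m=mask(im,c)[y:y+h,x:x+w]
    cs,_=cv2.findContours(m,cv2.RETR_EXTERNAL,cv2.CHAIN_APPROX_NONE);k=max(cs,key=cv2.contourArea)
    w3=cast(P,k.reshape(-1,2)+[x,y],0.012)[:,:2]
    print(c,cv2.minAreaRect((w3*1000).astype(np.float32)))
cv2.imwrite('pics/crop.png',np.hstack([cv2.resize(im[y:y+80,x:x+80],None,fx=5,fy=5,interpolation=cv2.INTER_CUBIC) for x,y in((185,175),(340,230))]))
for n,uv,z in (('gauge',(380,262),.076),('standc',(222,214),.028),('greytray',(381,266),.012),('mug',(270,137),.088)): print(n,cast(P,uv,z)[0])
E
```

```text
orange ((440.1966247558594, 136.33457946777344), (87.86286163330078, 88.00808715820312), 74.63621520996094)
blue ((623.1397094726562, -283.17059326171875), (86.59661865234375, 87.9930419921875), 16.93653678894043)
green ((642.9390258789062, -1.9422378540039062), (85.95894622802734, 86.36898803710938), 77.00961303710938)
gauge [ 0.46547237 -0.11196628  0.076     ]
standc [0.58004954 0.27392732 0.028     ]
greytray [ 0.4509785  -0.12002203  0.012     ]
mug [0.76035722 0.14646148 0.088     ]
```

View pics/crop.png

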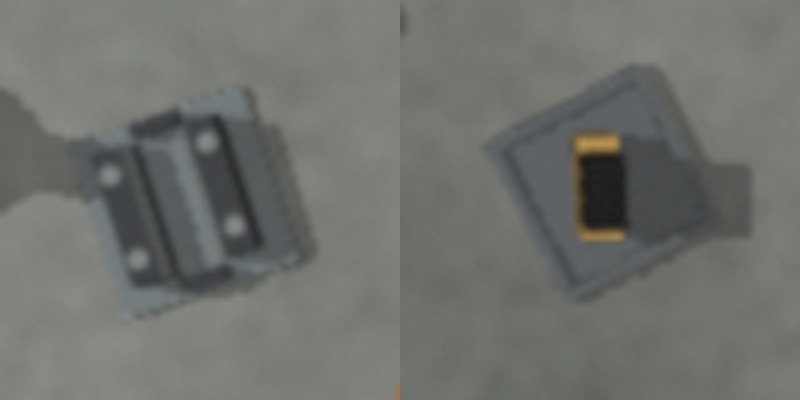

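Top-view positions are good to a few mm. I'll move over the gauge for a closer wrist view.

Call:
send_rows --pt "0.4 1 0.3 0 0 -0.5 -1" --pt "0.4 1 0.3 0 0 -0.5 -1" --pt "0.4 1 0.2 0 0 -0.5 -1" --pt "0.4 1 0 0 0 -0.5 -1" --pt "0.4 1 0 0 0 -0.5 -1" --pt "0.4 1 0 0 0 -0.5 -1" --pt "0.4 1 0 0 0 -0.5 -1" --pt "0.4 1 0 0 0 -0.5 -1" --pt "0.4 1 0 0 0 -0.5 -1" --pt "0.4 1 0 0 0 -0.5 -1"

```text
time: 0.98
ee_pos: [0.391, -0.2526, 0.2425]
eef_rot: [1.0, -0.006, -0.002, -0.002]
ft_force: [0.6, 0.3, 0.3]
width: 0.0871
```

Call:
send_rows --pt "0.4 0.9 0 0 0 0 -1" --pt "0.4 0.9 0 0 0 0 -1" --pt "0.4 0.9 0 0 0 0 -1" --pt "0.2 0.9 0 0 0 0 -1" --pt "0 0.6 0 0 0 0 -1" --pt "0 0 0 0 0 0 -1"

```text
time: 1.48
ee_pos: [0.4354, -0.1124, 0.2423]
eef_rot: [1.0, -0.003, -0.002, -0.003]
ft_force: [0.1, 1.2, -0.0]
width: 0.0868
```

```bash
cat > snap.py <<'E'
from h import *
import sys,pickle
s=r.read_state();im=r.camera('wrist');n=sys.argv[1]
cv2.imwrite(f'pics/{n}.png',im);pickle.dump(s,open(f'pics/{n}.pkl','wb'));print(s['ee_pos'],s['eef_rot'],s['ft_force'],s['width'])
E
python3 snap.py w1
```

```text
[ 0.4353978  -0.11237212  0.24229284] [ 0.99998788 -0.00337028 -0.00247441 -0.00259794] [ 0.11661064  1.16502233 -0.00732479] 0.086831246009949
```

View pics/w1.png

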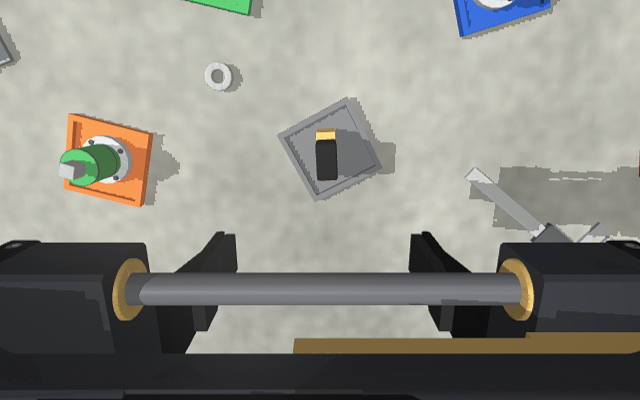

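The wrist view shows the gauge in the grey tray, black grip at about (326,160), plus the green unit in the orange tray.

Run:
```python
from h import *;import pickle
im=cv2.imread('pics/w1.png');s=pickle.load(open('pics/w1.pkl','rb'));P=pose('wrist',s)
x0,y0,x1,y1=300,115,350,195
g=im[y0:y1,x0:x1];gm=g.max(2)
hs=cv2.cvtColor(g,cv2.COLOR_BGR2HSV)
bl=((gm<60)*255).astype(np.uint8);br=cv2.inRange(hs,(10,100,60),(30,255,255))
for n,m,z in(('black',bl,.076),('brass',br,.042)):
    k=max(cv2.findContours(m,0,1)[0],key=cv2.contourArea).reshape(-1,2)+[x0,y0]
    print(n,cv2.boundingRect(k),cv2.minAreaRect((cast(P,k,z)[:,:2]*1000).astype(np.float32)))
big=cv2.resize(im[90:210,265:395],None,fx=5,fy=5,interpolation=cv2.INTER_NEAREST);cv2.imwrite('pics/w1c.png',big)
t=cv2.imread('pics/top0.png');P=pose('top')
print(proj(P,[[.45,-.12,.0]]))
big=cv2.resize(t[180:245,190:255],None,fx=9,fy=9,interpolation=cv2.INTER_CUBIC);cv2.imwrite('pics/st.png',big)
```

```text
black (316, 140, 22, 40) ((451.55078125, -115.37886047363281), (37.894832611083984, 19.132686614990234), 2.297149658203125)
brass (316, 129, 20, 12) ((471.8763122558594, -114.50177764892578), (10.935355186462402, 19.604930877685547), 2.9958996772766113)
[[380.55576216 266.00227664]]
```

View pics/w1c.png

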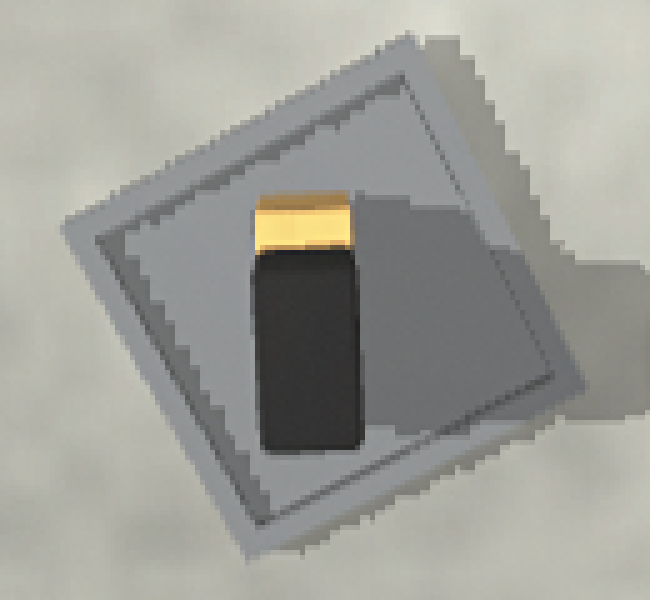

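Call:
send_rows --pt "0.26 -0.05 0 0 0 0.27 -1" --pt "0.26 -0.05 0 0 0 0.27 -1" --pt "0 0 -0.8 0 0 0 -1" --pt "0 0 -0.9 0 0 0 -1" --pt "0 0 -0.9 0 0 0 -1" --pt "0 0 -0.9 0 0 0 -1" --pt "0 0 -0.9 0 0 0 -1" --pt "0 0 -0.7 0 0 0 -1" --pt "0 0 -0.4 0 0 0 -1" --pt "0 0 0 0 0 0 -1" --grip_force 25

```text
time: 2.37
ee_pos: [0.4555, -0.1298, 0.0696]
eef_rot: [1.0, 0.02, -0.001, -0.001]
ft_force: [-0.6, 0.5, -0.4]
width: 0.0865
```

```bash
python3 - <<'E'
from h import *;import pickle
s=pickle.load(open('pics/w1.pkl','rb'));P=pose('wrist',s)
c=np.array([(410,37),(62,222),(250,560),(587,380)])/5+[265,90]
w=cast(P,c,.012)[:,:2];print(w,w.mean(0))
print(r.read_state()['eef_rot'])
E
python3 snap.py w2
```

```text
[[ 0.50750338 -0.13812469]
 [ 0.46859564 -0.06163767]
 [ 0.39008401 -0.10223645]
 [ 0.43237572 -0.1791536 ]] [ 0.44963969 -0.1202881 ]
[ 9.99796453e-01  2.01232445e-02 -7.96310486e-04 -1.21371905e-03]
[ 0.45549288 -0.12984684  0.06961555] [ 9.99796453e-01  2.01232445e-02 -7.96310486e-04 -1.21371905e-03] [-0.56054996  0.53720397 -0.44745555] 0.08654326628596756
```

View pics/w2.png

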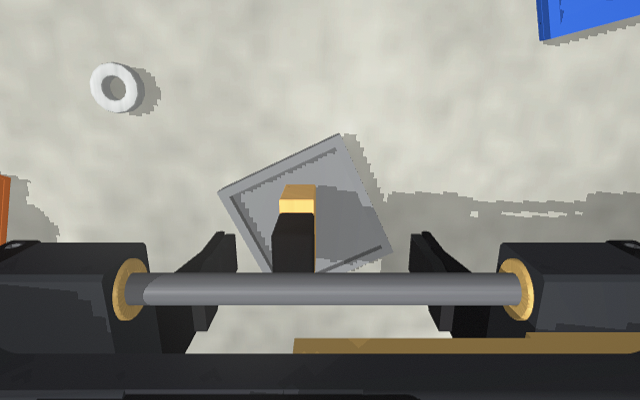

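View pics/st.png

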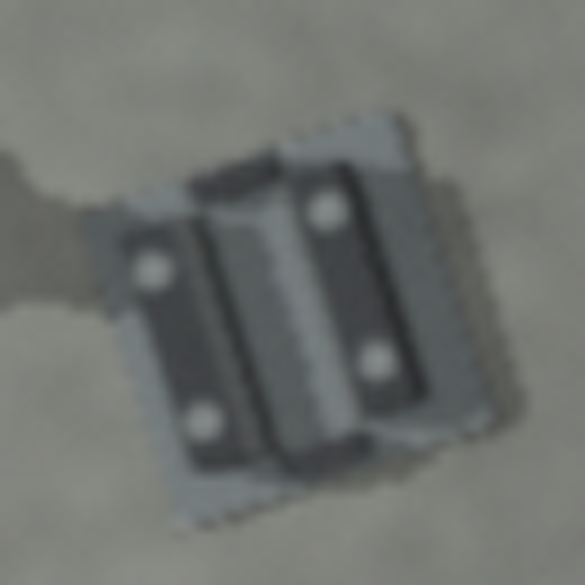

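The gauge sits left of centre between the fingers (294 against 322 px), which matches the y drift. Correcting.

Call:
send_rows --pt "-0.08 0.25 0 0 0 0 -1" --pt "-0.07 0.23 -0.3 0 0 0 -1" --pt "0 0 -0.3 0 0 0 -1" --pt "0 0 -0.25 0 0 0 -1" --pt "0 0 0 0 0 0 -1" --pt "0 0 0 0 0 0 -1"

```text
time: 2.92
ee_pos: [0.4541, -0.1159, 0.0461]
eef_rot: [1.0, 0.02, 0.002, -0.0]
ft_force: [0.3, 0.5, 0.3]
width: 0.0871
```

Call:
send_rows --pt "-0.1 0.01 -0.09 0 0 0 -1" --pt "0 0 0 0 0 0 -1" --pt "0 0 0 0 0 0 1" --pt "0 0 0 0 0 0 1" --pt "0 0 0 0 0 0 1" --pt "0 0 0 0 0 0 1" --pt "0 0 0 0 0 0 1" --pt "0 0 0 0 0 0 1" --grip_force 25

```text
time: 3.58
ee_pos: [0.4516, -0.1162, 0.0443]
eef_rot: [1.0, 0.02, 0.003, 0.0]
ft_force: [0.4, 0.9, 0.0]
width: 0.0552
```

Call:
send_rows --pt "0 0 0 0 0 0 1" --pt "0 0 0 0 0 0 1" --pt "0 0 0 0 0 0 1" --pt "0 0 0 0 0 0 1" --pt "0 0 0 0 0 0 1" --pt "0 0 0 0 0 0 1" --pt "0 0 0 0 0 0 1" --pt "0 0 0 0 0 0 1" --pt "0 0 0 0 0 0 1"

```text
time: 4.33
ee_pos: [0.4517, -0.1162, 0.0444]
eef_rot: [1.0, 0.02, 0.003, 0.0]
ft_force: [0.0, 0.7, 0.2]
width: 0.0201
```

Call:
send_rows --pt "0 0 0.5 0 0 0 1" --pt "0 0 1 0 0 0 1" --pt "0 0 1 0 0 0 1" --pt "0 0 1 0 0 0 1" --pt "0 0 1 0 0 0 1" --pt "0 0.4 0.9 0 0 0.2 1" --pt "0.2 0.7 0.5 0 0 0.3 1" --pt "0.2 1 0 0 0 0.3 1" --pt "0.2 1 0 0 0 0.3 1" --pt "0.2 1 0 0 0 0.3 1"

```text
time: 5.17
ee_pos: [0.4699, 0.0053, 0.2276]
eef_rot: [0.997, 0.076, -0.0, 0.0]
ft_force: [0.5, -0.6, -1.8]
width: 0.0194
```

Call:
send_rows --pt "0.2 1 0 0 0 0.3 1" --pt "0.2 1 0 0 0 0.3 1" --pt "0.2 1 0 0 0 0.3 1" --pt "0.2 1 0 0 0 0.3 1" --pt "0.2 1 0 0 0 0.3 1" --pt "0.2 1 0 0 0 0.3 1" --pt "0.2 1 0 0 0 0.3 1" --pt "0 0.4 0 0 0 0 1" --pt "0 0 0 0 0 0 1" --pt "0 0 0 0 0 0 1"

```text
time: 6.0
ee_pos: [0.509, 0.2446, 0.225]
eef_rot: [0.984, 0.176, -0.002, -0.001]
ft_force: [0.2, 0.1, -2.0]
width: 0.0197
```

```bash
python3 snap.py w3
```

```text
[0.50904367 0.2446204  0.22499353] [ 0.98440709  0.17588982 -0.00203257 -0.00115301] [ 0.19212253  0.08114762 -2.0353708 ] 0.01969750312438672
```

View pics/w3.png

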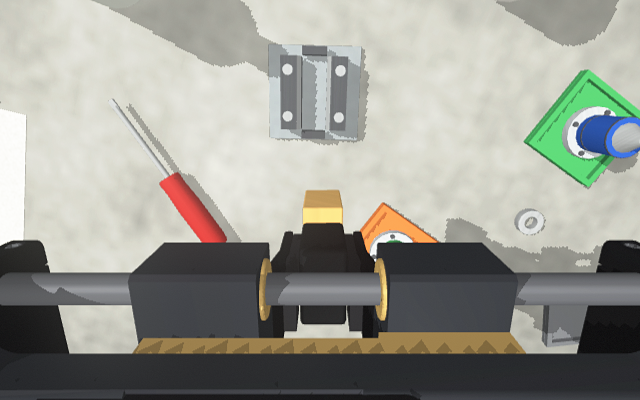

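The wrist view shows the stand with its four bolts at about (287,70), (340,70), (287,117) and (340,116). The gauge is held square in the fingers.

Run:
```python
from h import *;import pickle
im=cv2.imread('pics/w3.png');s=pickle.load(open('pics/w3.pkl','rb'));P=pose('wrist',s)
x0,y0,x1,y1=255,35,375,150
g=cv2.cvtColor(im[y0:y1,x0:x1],cv2.COLOR_BGR2GRAY)
pts=[]
for u,v in((287,70),(340,70),(287,117),(340,116)):
    w=cv2.cvtColor(im[v-9:v+10,u-9:u+10],cv2.COLOR_BGR2GRAY)
    n,l,st,c=cv2.connectedComponentsWithStats(((w>150)*255).astype(np.uint8))
    i=l[9,9];pts.append(c[i]+[u-9,v-9]);print(st[i],c[i]+[u-9,v-9])
w=cast(P,pts,.029)[:,:2];print(w,w.mean(0))
for a,b in((2,0),(3,1)): d=w[b]-w[a];print(np.degrees(np.arctan2(d[1],d[0])),np.hypot(*d))
d=(w[0]+w[2]-w[1]-w[3])/2;print(np.degrees(np.arctan2(-d[0],d[1])),np.hypot(*d))
print('yaw',np.degrees(2*np.arctan2(s['eef_rot'][1],s['eef_rot'][0])))
big=cv2.resize(im[30:150,255:375],None,fx=5,fy=5,interpolation=cv2.INTER_NEAREST);cv2.imwrite('pics/w3c.png',big)
```

```text
[  4   2  11  12 101] [287.00990099  68.73267327]
[  4   4  11  12 103] [340.04854369  70.36893204]
[ 4  3 11 11 89] [287.19101124 115.7752809 ]
[ 3  5 10 11 89] [338.40449438 117.04494382]
[[0.59030638 0.31127765]
 [0.60654287 0.26297498]
 [0.54855292 0.29700087]
 [0.56504654 0.24876125]] [0.57761218 0.28000369]
18.877117792333426 0.04412683288828165
18.90785837358662 0.0438631430907035
18.727872771561554 0.05096978567514266
yaw 20.260944117230093
```

View pics/w3c.png

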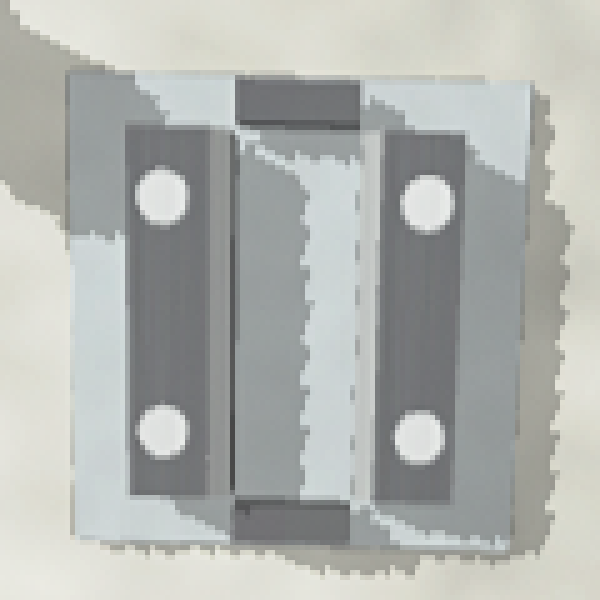

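Run:
```python
from h import *
print(cast(pose('top'),[(219.05,214.55)],.029))
s=r.read_state();print(s['ee_pos'])
```

```text
[[0.57866952 0.28103823 0.029     ]]
[0.50900423 0.24424063 0.22502025]
```

Call:
send_rows --pt "0.5 0.3 0 0 0 -0.1 1" --pt "0.6 0.3 -0.3 0 0 -0.1 1" --pt "0.6 0.3 -0.6 0 0 -0.08 1" --pt "0.4 0.2 -0.7 0 0 0 1" --pt "0 0 -0.7 0 0 0 1" --pt "0 0 -0.4 0 0 0 1" --pt "0 0 -0.2 0 0 0 1" --pt "0 0 0 0 0 0 1" --pt "0 0 0 0 0 0 1"

```text
time: 6.8
ee_pos: [0.5783, 0.2625, 0.1358]
eef_rot: [0.988, 0.154, -0.001, 0.004]
ft_force: [0.5, -0.7, -0.7]
width: 0.0199
```

Call:
send_rows --pt "0 0.3 0 0 0 0.1 1" --pt "0 0.3 -0.4 0 0 0.1 1" --pt "0 0 -0.6 0 0 0 1" --pt "0 0 -0.4 0 0 0 1" --pt "0 0 0 0 0 0 1" --pt "0 0 0 0 0 0 1"

```text
time: 7.3
ee_pos: [0.5795, 0.2852, 0.0964]
eef_rot: [0.986, 0.164, 0.003, 0.003]
ft_force: [-0.3, 0.4, -1.6]
width: 0.0199
```

```bash
python3 snap.py w4
```

```text
[0.57948831 0.28519113 0.09641454] [0.98637643 0.16444158 0.00349835 0.00287524] [-0.30225817  0.40124119 -1.60336804] 0.019933363986865144
```

View pics/w4.png

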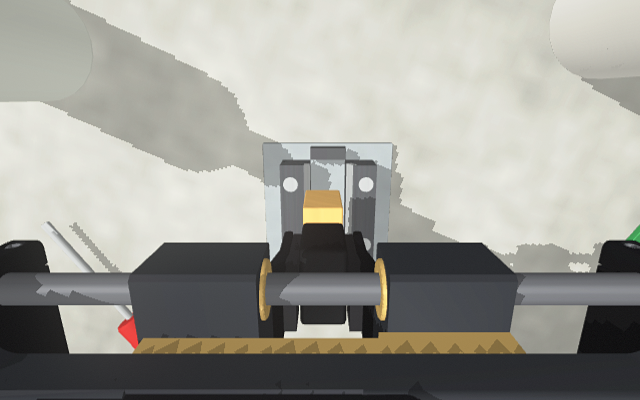

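Bolts at (290,184) and (366,184): yaw is aligned, and the gap centre lies about 3.6 mm to the right. This agrees with the measured pose, so I'll shift and trim the tilt.

Call:
send_rows --pt "-0.01 -0.12 0 0.05 0.09 0 1" --pt "0 0 0 0 0 0 1" --pt "0 0 -0.3 0 0 0 1" --pt "0 0 -0.2 0 0 0 1" --pt "0 0 0 0 0 0 1" --pt "0 0 0 0 0 0 1"

```text
time: 7.85
ee_pos: [0.5804, 0.2812, 0.0823]
eef_rot: [0.986, 0.164, 0.001, -0.0]
ft_force: [0.8, 0.2, -1.0]
width: 0.0199
```

```bash
python3 snap.py w5
```

```text
[0.58042102 0.28115919 0.08226099] [ 9.86472858e-01  1.63920449e-01  1.08528171e-03 -4.58022795e-04] [ 0.77412039  0.23597535 -0.99937064] 0.019922989679492926
```

View pics/w5.png

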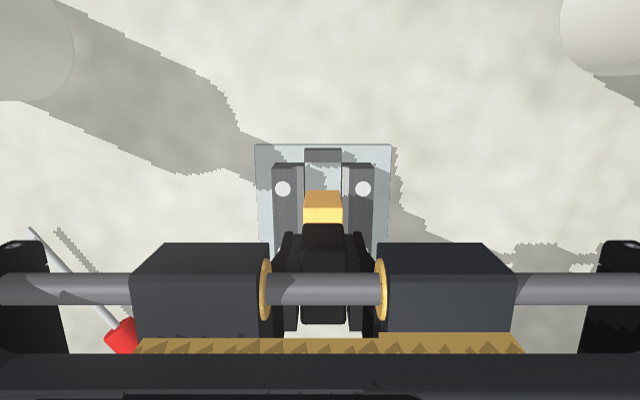

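Bolts at (282,188) and (363,188), midpoint 322.5: aligned. Descending in small steps.

Call:
send_rows --pt "-0.03 0 -0.2 0 0 0 1" --pt "0 0 -0.2 0 0 0 1" --pt "0 0 -0.2 0 0 0 1" --pt "0 0 -0.15 0 0 0 1" --pt "0 0 0 0 0 0 1"

```text
time: 8.32
ee_pos: [0.5792, 0.2813, 0.0574]
eef_rot: [0.986, 0.164, 0.001, -0.0]
ft_force: [-0.1, 0.3, -1.8]
width: 0.0199
```

Bottom about 19 mm above the bench, no contact. Continuing.

Call:
send_rows --pt "0 0 -0.12 0 0 0 1" --pt "0 0 -0.12 0 0 0 1" --pt "0 0 -0.1 0 0 0 1" --pt "0 0 -0.08 0 0 0 1" --pt "0 0 0 0 0 0 1" --pt "0 0 0 0 0 0 1"

```text
time: 8.82
ee_pos: [0.5794, 0.2822, 0.0445]
eef_rot: [0.986, 0.164, 0.002, -0.001]
ft_force: [0.4, -0.6, -0.9]
width: 0.0196
```

Call:
send_rows --pt "0 -0.02 -0.06 0 0 0 1" --pt "0 0 -0.06 0 0 0 1" --pt "0 0 -0.06 0 0 0 1" --pt "0 0 -0.06 0 0 0 1"

```text
time: 9.15
ee_pos: [0.5796, 0.2823, 0.0443]
eef_rot: [0.986, 0.164, 0.003, 0.0]
ft_force: [-7.4, -4.5, 15.5]
width: 0.0202
```

The floor is reached: z 0.0443 against 0.0444 at pickup on an equal 6 mm floor, with 15 N pushing back. Release.

Call:
send_rows --pt "0 0 0.02 0 0 0 -1" --pt "0 0 0 0 0 0 -1" --pt "0 0 0 0 0 0 -1" --pt "0 0 0 0 0 0 -1" --pt "0 0 0 0 0 0 -1" --pt "0 0 0 0 0 0 -1" --pt "0 0 0.3 0 0 0 -1" --pt "0 0 0.8 0 0 0 -1" --pt "0 0 1 0 0 0 -1" --pt "0 0 1 0 0 0 -1"

```text
time: 9.98
ee_pos: [0.5764, 0.2802, 0.1356]
eef_rot: [0.986, 0.164, -0.002, 0.001]
ft_force: [1.1, -0.2, -0.1]
width: 0.0782
```

Call:
send_rows --pt "-0.2 -0.1 1 0 0 0 -1" --pt "-0.4 -0.2 0.8 0 0 0 -1" --pt "-0.6 -0.2 0.3 0 0 0 -1" --pt "-0.6 -0.2 0 0 0 0 -1" --pt "-0.3 -0.2 0 0 0 0 -1" --pt "0 0 0 0 0 0 -1" --pt "0 0 0 0 0 0 -1"

```text
time: 10.57
ee_pos: [0.5131, 0.2555, 0.2143]
eef_rot: [0.986, 0.165, 0.005, -0.001]
ft_force: [0.2, -0.4, 0.5]
width: 0.087
```

```bash
python3 snap.py w6
```

```text
[0.51306158 0.25545761 0.21428547] [ 9.86261938e-01  1.65123552e-01  4.60869431e-03 -6.01600897e-04] [ 0.19709971 -0.40769281  0.52005862] 0.08697245506314102
```

View pics/w6.png

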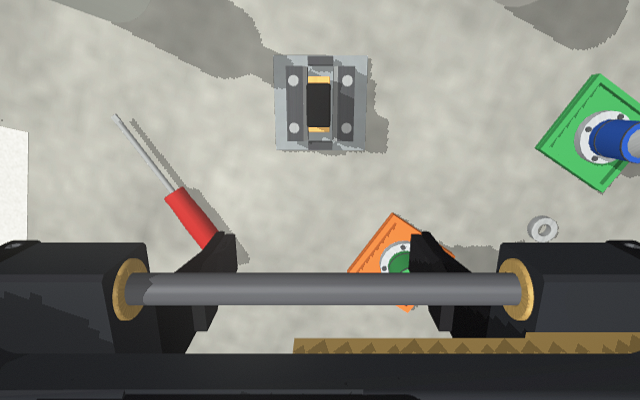

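The gauge sits between the jaws at (318,103), flat. Next is the green unit in the orange tray, which goes to grey.

Call:
send_rows --pt "-0.4 -0.5 0 0 0 -0.3 -1" --pt "-0.6 -0.8 0 0 0 -0.4 -1" --pt "-0.7 -0.8 0 0 0 -0.4 -1" --pt "-0.7 -0.8 0 0 0 -0.4 -1" --pt "-0.6 -0.7 0 0 0 -0.4 -1" --pt "-0.3 -0.3 0 0 0 -0.4 -1" --pt "0 0 0 0 0 0 -1" --pt "0 0 0 0 0 0 -1"

```text
time: 11.28
ee_pos: [0.413, 0.1373, 0.2128]
eef_rot: [0.998, 0.062, 0.003, -0.004]
ft_force: [-0.6, 1.9, -0.1]
width: 0.0869
```

```bash
python3 snap.py w7; python3 -c "
from h import *;print(r.read_state()['joint_positions'])"
```

```text
[0.41301    0.13729335 0.21280705] [ 0.9980712   0.0618888   0.00318355 -0.0036777 ] [-0.55355018  1.90238548 -0.14393715] 0.08689279955928736
[ 0.34301475 -0.06711139 -0.7225412   1.91593059 -0.05214362  1.26827655
 -1.80954258]
```

View pics/w7.png

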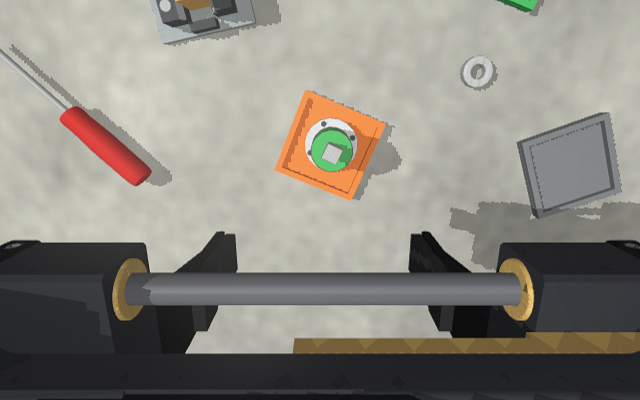

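Green cylinder top at (331,150), nose at (332,153).

```bash
cat > unit.py <<'E'
from h import *;import pickle,sys
n,c,x0,y0,x1,y1=sys.argv[1],sys.argv[2],*map(int,sys.argv[3:7])
im=cv2.imread(f'pics/{n}.png');s=pickle.load(open(f'pics/{n}.pkl','rb'));P=pose('wrist',s)
m=mask(im,c)[y0:y1,x0:x1]
k=max(cv2.findContours(m,0,1)[0],key=cv2.contourArea).reshape(-1,2)+[x0,y0]
w=cast(P,k,.058)[:,:2];print(c,cv2.boundingRect(k),'circle',cv2.minEnclosingCircle((w*1000).astype(np.float32)))
# predicted cylinder centre by z-average: iterate over axis: hull centre of projected model circle z .016..058
e=P; cam=-e[1].T@e[2]; print('cam',cam)
# nose: non-coloured pixels inside hull
hm=np.zeros(im.shape[:2],np.uint8);cv2.fillPoly(hm,[cv2.convexHull(k)],255)
full=np.zeros_like(hm);full[y0:y1,x0:x1]=m
nn,l,st,cc=cv2.connectedComponentsWithStats(hm&~full)
i=1+np.argmax(st[1:,4]);print('hole',st[i],cc[i],cast(P,cc[i],.076)[0])
print('tcp',s['ee_pos'],'yaw',np.degrees(2*np.arctan2(s['eef_rot'][1],s['eef_rot'][0])))
E
python3 unit.py w7 green 295 110 365 185
```

```text
green (312, 130, 40, 41) circle ((442.0792541503906, 133.63302612304688), 18.543798446655273)
cam [0.48705439 0.14514385 0.37598091]
hole [322 141  21  24 324] [331.75617284 152.58333333] [0.4430513  0.13382911 0.076     ]
tcp [0.41301    0.13729335 0.21280705] yaw 7.096552717286913
```

Call:
send_rows --pt "0.5 -0.05 -0.2 0 0 0 -1" --pt "0.45 -0.05 -0.6 0 0 0 -1" --pt "0 0 -0.9 0 0 0 -1" --pt "0 0 -0.9 0 0 0 -1" --pt "0 0 -0.9 0 0 0 -1" --pt "0 0 -0.7 0 0 0 -1" --pt "0 0 -0.3 0 0 0 -1" --pt "0 0 0 0 0 0 -1" --pt "0 0 0 0 0 0 -1"

```text
time: 12.08
ee_pos: [0.4498, 0.1474, 0.0729]
eef_rot: [0.997, 0.072, 0.004, -0.01]
ft_force: [-0.2, 0.6, -0.1]
width: 0.0869
```

Call:
send_rows --pt "-0.13 -0.23 0 -0.22 0.08 0 -1" --pt "-0.13 -0.23 0 0 0 0 -1" --pt "0 0 -0.1 0 0 0 -1" --pt "0 0 0 0 0 0 -1"

```text
time: 12.42
ee_pos: [0.4439, 0.1337, 0.0733]
eef_rot: [0.997, 0.073, 0.002, -0.0]
ft_force: [0.5, 0.4, 0.5]
width: 0.087
```

Call:
send_rows --pt "-0.05 0 -0.4 0 0 0 -1" --pt "0 0 -0.5 0 0 0 -1" --pt "0 0 -0.3 0 0 0 -1" --pt "0 0 -0.15 0 0 0 -1" --pt "0 0 0 0 0 0 -1" --pt "0 0 0 0 0 0 -1"

```text
time: 12.92
ee_pos: [0.4452, 0.133, 0.0349]
eef_rot: [0.997, 0.072, 0.006, 0.0]
ft_force: [1.1, -0.3, 0.3]
width: 0.0873
```

Call:
send_rows --pt "-0.1 0.01 -0.15 0 0.13 0 -1" --pt "0 0 -0.03 0 0 0 -1" --pt "0 0 0 0 0 0 1" --pt "0 0 0 0 0 0 1" --pt "0 0 0 0 0 0 1" --pt "0 0 0 0 0 0 1" --pt "0 0 0 0 0 0 1" --pt "0 0 0 0 0 0 1" --pt "0 0 0 0 0 0 1" --pt "0 0 0 0 0 0 1" --grip_force 30

```text
time: 13.75
ee_pos: [0.4433, 0.1337, 0.0311]
eef_rot: [0.997, 0.072, 0.001, -0.0]
ft_force: [0.0, -0.1, 0.3]
width: 0.0417
```

Call:
send_rows --pt "0 0 0 0 0 0 1" --pt "0 0 0 0 0 0 1" --pt "0 0 0 0 0 0 1" --pt "0 0 0 0 0 0 1" --pt "0 0 0 0 0 0 1" --pt "0 0 0 0 0 0 1"

```text
time: 14.25
ee_pos: [0.4433, 0.1338, 0.0311]
eef_rot: [0.997, 0.072, 0.001, -0.0]
ft_force: [-0.7, 0.9, -0.2]
width: 0.0372
```

Call:
send_rows --pt "0 0 0.3 0 0 0 1" --pt "0 0 0.8 0 0 0 1" --pt "0 0 1 0 0 0 1" --pt "0 0 1 0 0 0 1" --pt "0 -0.3 0.7 0 0 0 1" --pt "0 -0.8 0.2 0 0 0 1" --pt "0 -1 0 0 0 0 1" --pt "0 -1 0 0 0 0 1" --pt "0 -1 0 0 0 0 1" --pt "0 -1 0 0 0 0 1"

```text
time: 15.08
ee_pos: [0.4383, -0.0164, 0.1615]
eef_rot: [0.997, 0.08, 0.0, -0.002]
ft_force: [0.8, 0.6, -2.4]
width: 0.0377
```

Call:
send_rows --pt "0 -1 0 0 0 0 1" --pt "0 -1 0 0 0 0 1" --pt "0 -0.7 0 0 0 0 1" --pt "0 -0.3 0 0 0 0 1" --pt "0 0 0 0 0 0 1" --pt "0 0 0 0 0 0 1"

```text
time: 15.58
ee_pos: [0.4355, -0.1156, 0.164]
eef_rot: [0.997, 0.077, 0.001, -0.002]
ft_force: [0.7, 0.1, -2.4]
width: 0.0375
```

Call:
send_rows --pt "0.24 -0.08 0 0 0 0 1" --pt "0.23 -0.08 -0.4 0 0 0 1" --pt "0 0 -0.8 0 0 0 1" --pt "0 0 -0.8 0 0 0 1" --pt "0 0 -0.6 0 0 0 1" --pt "0 0 -0.3 0 0 0 1" --pt "0 0 0 0 0 0 1" --pt "0 0 0 0 0 0 1"

```text
time: 16.25
ee_pos: [0.4562, -0.1088, 0.0764]
eef_rot: [0.996, 0.085, 0.004, -0.003]
ft_force: [0.2, -0.1, -1.4]
width: 0.0375
```

Call:
send_rows --pt "-0.11 -0.19 0 -0.06 0.08 0 1" --pt "-0.11 -0.19 -0.2 0 0 0 1" --pt "0 0 -0.5 0 0 0 1" --pt "0 0 -0.3 0 0 0 1" --pt "0 0 0 0 0 0 1" --pt "0 0 0 0 0 0 1"

```text
time: 16.75
ee_pos: [0.452, -0.1227, 0.0495]
eef_rot: [0.996, 0.085, 0.003, 0.002]
ft_force: [0.8, 0.1, -2.1]
width: 0.0374
```

Call:
send_rows --pt "-0.05 0.06 -0.15 0.04 0.07 0 1" --pt "0 0 -0.2 0 0 0 1" --pt "0 0 -0.15 0 0 0 1" --pt "0 0 -0.07 0 0 0 1" --pt "0 0 0 0 0 0 1" --pt "0 0 0 0 0 0 1"

```text
time: 17.25
ee_pos: [0.4511, -0.1212, 0.0322]
eef_rot: [0.996, 0.085, 0.001, 0.0]
ft_force: [0.3, -0.2, -2.5]
width: 0.0371
```

Call:
send_rows --pt "0 0 -0.04 0 0 0 1" --pt "0 0 -0.02 0 0 0 1" --pt "0 0 0 0 0 0 1"

```text
time: 17.5
ee_pos: [0.4515, -0.1212, 0.0314]
eef_rot: [0.996, 0.085, 0.001, 0.0]
ft_force: [0.1, -0.3, -2.9]
width: 0.0374
```

Call:
send_rows --pt "0 0 -0.03 0 0 0 1" --pt "0 0 -0.03 0 0 0 1" --pt "0 0 -0.03 0 0 0 1"

```text
time: 17.75
ee_pos: [0.4518, -0.1213, 0.0311]
eef_rot: [0.996, 0.085, 0.0, 0.001]
ft_force: [-7.2, 1.8, 15.2]
width: 0.0373
```

Contact at 0.0311. Release and rise, then head for the orange unit in the blue tray (0.623,-0.283).

Call:
send_rows --pt "0 0 0.02 0 0 0 -1" --pt "0 0 0 0 0 0 -1" --pt "0 0 0 0 0 0 -1" --pt "0 0 0 0 0 0 -1" --pt "0 0 0 0 0 0 -1" --pt "0 0 0 0 0 0 -1" --pt "0 0 0.3 0 0 0 -1" --pt "0 0 0.8 0 0 0 -1" --pt "0 0 1 0 0 0 -1" --pt "0 0 1 0 0 0 -1"

```text
time: 18.58
ee_pos: [0.4484, -0.1199, 0.1242]
eef_rot: [0.996, 0.085, -0.004, -0.002]
ft_force: [0.3, -0.8, -0.5]
width: 0.0861
```

Call:
send_rows --pt "0.1 -0.1 1 0 0 0 -1" --pt "0.6 -0.6 0.9 0 0 -0.3 -1" --pt "0.8 -0.8 0.3 0 0 -0.4 -1" --pt "0.8 -0.9 0 0 0 -0.4 -1" --pt "0.8 -0.9 0 0 0 -0.4 -1" --pt "0.7 -0.9 0 0 0 -0.4 -1" --pt "0.4 -0.6 0 0 0 0 -1" --pt "0 -0.2 0 0 0 0 -1" --pt "0 0 0 0 0 0 -1" --pt "0 0 0 0 0 0 -1"

```text
time: 19.42
ee_pos: [0.5809, -0.2763, 0.2087]
eef_rot: [1.0, 0.0, 0.004, 0.002]
ft_force: [-0.2, -0.2, 0.0]
width: 0.0872
```

```bash
python3 snap.py w8
```

```text
[ 0.58090801 -0.27631036  0.20870297] [9.99991599e-01 1.58666396e-04 3.58626974e-03 1.97877219e-03] [-0.24558511 -0.20937391  0.01174591] 0.08716436546060663
```

View pics/w8.png

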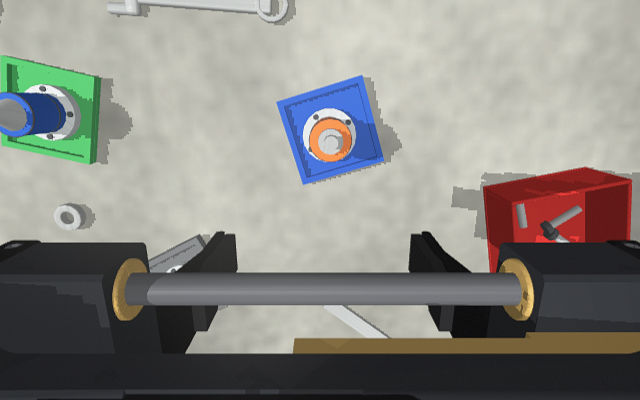

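Orange cylinder top at about (331,140) in the blue tray; the wrist cannot see the parked green unit well from here.

```bash
python3 unit.py w8 orange 300 105 365 175
python3 - <<'E'
from h import *;import pickle
im=cv2.imread('pics/w8.png');s=pickle.load(open('pics/w8.pkl','rb'));P=pose('wrist',s)
m=mask(im,'blue')[60:200,250:400];k=max(cv2.findContours(m,0,1)[0],key=cv2.contourArea).reshape(-1,2)+[250,60]
print(cv2.minAreaRect((cast(P,k,.012)[:,:2]*1000).astype(np.float32)))
cv2.imwrite('pics/top1.png',r.camera('top'))
E
```

```text
orange (310, 118, 42, 44) circle ((619.8733520507812, -283.1659240722656), 19.316434860229492)
cam [ 0.65532585 -0.27588857  0.37190634]
hole [318 128  25  27 540] [330.09074074 141.02407407] [ 0.62068181 -0.28332605  0.076     ]
tcp [ 0.58090801 -0.27631036  0.20870297] yaw 0.018181982230114864
((622.5616455078125, -285.8108825683594), (87.6360855102539, 87.63146209716797), 16.75908660888672)
```

View pics/top1.png

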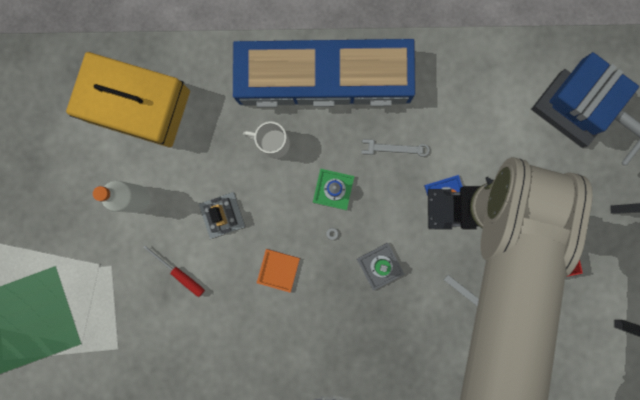

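The top view shows green upright in grey (382,267), the orange tray empty and the gauge home. Going for orange at (0.620,-0.283).

Call:
send_rows --pt "0.5 -0.12 0 0 0 0 -1" --pt "0.6 -0.12 -0.5 0 0 0 -1" --pt "0 0 -0.9 0 0 0 -1" --pt "0 0 -0.9 0 0 0 -1" --pt "0 0 -0.9 0 0 0 -1" --pt "0 0 -0.7 0 0 0 -1" --pt "0 0 -0.3 0 0 0 -1" --pt "0 0 0 0 0 0 -1" --pt "0 0 0 0 0 0 -1"

```text
time: 20.27
ee_pos: [0.6142, -0.2722, 0.0862]
eef_rot: [1.0, 0.006, 0.007, 0.003]
ft_force: [-0.2, -0.2, -0.2]
width: 0.0866
```

Call:
send_rows --pt "0.1 -0.18 0 0.07 0.16 0 -1" --pt "0.1 -0.18 -0.2 0 0 0 -1" --pt "0 0 -0.4 0 0 0 -1" --pt "0 0 -0.3 0 0 0 -1" --pt "0 0 0 0 0 0 -1" --pt "0 0 0 0 0 0 -1"

```text
time: 20.77
ee_pos: [0.6231, -0.2831, 0.0635]
eef_rot: [1.0, 0.007, 0.005, 0.001]
ft_force: [0.7, -0.3, 0.4]
width: 0.0872
```

Call:
send_rows --pt "-0.1 0 -0.3 0.02 0.1 0 -1" --pt "0 0 -0.4 0 0 0 -1" --pt "0 0 -0.3 0 0 0 -1" --pt "0 0 -0.1 0 0 0 -1" --pt "0 0 0 0 0 0 -1" --pt "0 0 0 0 0 0 -1"

```text
time: 21.27
ee_pos: [0.6188, -0.2822, 0.0261]
eef_rot: [1.0, 0.007, -0.001, -0.0]
ft_force: [0.3, 0.2, -0.0]
width: 0.0866
```

Call:
send_rows --pt "0.03 -0.02 0.15 0 0 0 -1" --pt "0 0 0 0 0 0 -1" --pt "0 0 0 0 0 0 1" --pt "0 0 0 0 0 0 1" --pt "0 0 0 0 0 0 1" --pt "0 0 0 0 0 0 1" --pt "0 0 0 0 0 0 1" --pt "0 0 0 0 0 0 1" --pt "0 0 0 0 0 0 1" --pt "0 0 0 0 0 0 1"

```text
time: 22.1
ee_pos: [0.6211, -0.2833, 0.0332]
eef_rot: [1.0, 0.007, 0.0, 0.0]
ft_force: [0.4, 0.8, 0.1]
width: 0.0419
```

Call:
send_rows --pt "0 0 0 0 0 0 1" --pt "0 0 0 0 0 0 1" --pt "0 0 0 0 0 0 1" --pt "0 0 0 0 0 0 1" --pt "0 0 0 0 0 0 1" --pt "0 0 0 0 0 0 1"

```text
time: 22.6
ee_pos: [0.621, -0.2834, 0.0332]
eef_rot: [1.0, 0.007, 0.0, 0.0]
ft_force: [-0.4, 0.4, -0.9]
width: 0.0378
```

Call:
send_rows --pt "0 0 0.3 0 0 0 1" --pt "0 0 0.8 0 0 0 1" --pt "0 0 1 0 0 0 1" --pt "0 0 1 0 0 0 1" --pt "0 0.1 0.9 0 0 0 1" --pt "-0.1 0.5 0.4 0 0 0 1" --pt "-0.3 0.9 0 0 0 0 1" --pt "-0.4 0.9 0 0 0 0 1" --pt "-0.4 0.9 0 0 0 0 1" --pt "-0.4 0.9 0 0 0 0 1"

```text
time: 23.43
ee_pos: [0.5674, -0.1592, 0.1723]
eef_rot: [1.0, 0.002, -0.002, 0.0]
ft_force: [-0.0, 0.3, -1.8]
width: 0.0377
```

Call:
send_rows --pt "-0.4 0.9 0 0 0 0 1" --pt "-0.4 0.9 0 0 0 0 1" --pt "-0.4 0.9 0 0 0 0 1" --pt "-0.4 0.9 0 0 0 0 1" --pt "-0.4 0.9 0 0 0 0 1" --pt "-0.4 0.9 0 0 0 0 1" --pt "-0.4 0.9 0 0 0 0 1" --pt "-0.4 0.9 0 0 0 0 1" --pt "0 0 0 0 0 0 1" --pt "0 0 0 0 0 0 1"

```text
time: 24.27
ee_pos: [0.4606, 0.0734, 0.1772]
eef_rot: [1.0, 0.007, -0.001, 0.002]
ft_force: [1.1, -0.6, -2.1]
width: 0.0374
```

Call:
send_rows --pt "-0.2 0.6 0 0 0 0 1" --pt "-0.3 0.9 0 0 0 0 1" --pt "-0.2 0.5 -0.3 0 0 0 1" --pt "0 0 -0.7 0 0 0 1" --pt "0 0 -0.8 0 0 0 1" --pt "0 0 -0.7 0 0 0 1" --pt "0 0 -0.3 0 0 0 1" --pt "0 0 0 0 0 0 1" --pt "0 0 0 0 0 0 1"

```text
time: 25.02
ee_pos: [0.4416, 0.132, 0.0943]
eef_rot: [1.0, 0.005, 0.002, 0.003]
ft_force: [-0.3, -0.1, -1.6]
width: 0.0377
```

Call:
send_rows --pt "-0.05 0.13 -0.3 0.07 0.04 0 1" --pt "0 0 -0.6 0 0 0 1" --pt "0 0 -0.5 0 0 0 1" --pt "0 0 -0.2 0 0 0 1" --pt "0 0 0 0 0 0 1" --pt "0 0 0 0 0 0 1"

```text
time: 25.52
ee_pos: [0.4444, 0.1364, 0.0489]
eef_rot: [1.0, 0.003, 0.004, -0.001]
ft_force: [-0.5, 0.7, -2.1]
width: 0.0378
```

Call:
send_rows --pt "-0.14 0 -0.15 -0.02 0.09 0 1" --pt "0 0 -0.15 0 0 0 1" --pt "0 0 -0.1 0 0 0 1" --pt "0 0 -0.05 0 0 0 1" --pt "0 0 0 0 0 0 1" --pt "0 0 0 0 0 0 1"

```text
time: 26.02
ee_pos: [0.4416, 0.1368, 0.0367]
eef_rot: [1.0, 0.003, 0.002, -0.001]
ft_force: [0.3, -0.1, -0.9]
width: 0.0371
```

Call:
send_rows --pt "0 0 -0.07 0 0.04 0 1" --pt "0 0 -0.05 0 0 0 1" --pt "0 0 -0.03 0 0 0 1" --pt "0 0 -0.03 0 0 0 1" --pt "0 0 -0.02 0 0 0 1"

```text
time: 26.43
ee_pos: [0.4421, 0.137, 0.033]
eef_rot: [1.0, 0.003, -0.0, 0.0]
ft_force: [-3.4, -2.0, 6.9]
width: 0.0373
```

Call:
send_rows --pt "0 0 0.01 0 0 0 -1" --pt "0 0 0 0 0 0 -1" --pt "0 0 0 0 0 0 -1" --pt "0 0 0 0 0 0 -1" --pt "0 0 0 0 0 0 -1" --pt "0 0 0 0 0 0 -1" --pt "0 0 0.3 0 0 0 -1" --pt "0 0 0.8 0 0 0 -1" --pt "0 0 1 0 0 0 -1" --pt "0 0 1 0 0 0 -1"

```text
time: 27.27
ee_pos: [0.4383, 0.1366, 0.1259]
eef_rot: [1.0, 0.003, -0.005, 0.0]
ft_force: [0.2, -0.1, 0.9]
width: 0.086
```

Call:
send_rows --pt "0.1 -0.1 1 0 0 0 -1" --pt "0.6 -0.5 0.9 0 0 0 -1" --pt "0.9 -0.8 0.3 0 0 0 -1" --pt "0.9 -0.8 0 0 0 0 -1" --pt "0.9 -0.8 0 0 0 0 -1" --pt "0.9 -0.8 0 0 0 0 -1" --pt "0.8 -0.6 0 0 0 0 -1" --pt "0.2 -0.1 0 0 0 0 -1" --pt "0 0 0 0 0 0 -1" --pt "0 0 0 0 0 0 -1"

```text
time: 28.1
ee_pos: [0.6047, -0.0036, 0.2108]
eef_rot: [1.0, 0.006, 0.004, 0.0]
ft_force: [0.0, 0.4, 0.1]
width: 0.0872
```

```bash
python3 snap.py w9
```

```text
[ 0.60465351 -0.00356294  0.21079618] [9.99975053e-01 6.06691841e-03 3.61621448e-03 9.50634902e-05] [0.02602556 0.35291587 0.07265255] 0.0872226239088867
```

View pics/w9.png

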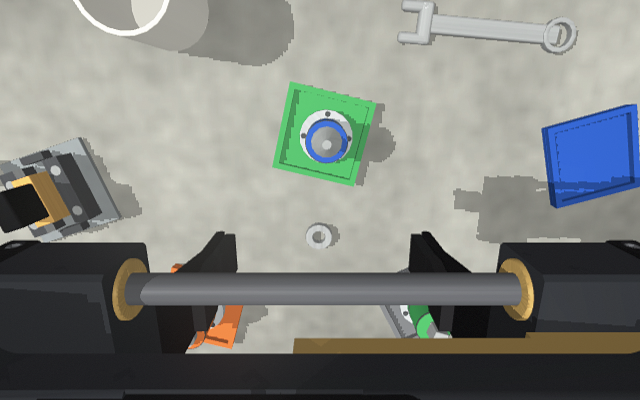

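Blue unit's cylinder at (326,141) in the green tray; the blue tray is empty.

```bash
python3 unit.py w9 blue 295 105 360 175
python3 - <<'E'
from h import *;import pickle
im=cv2.imread('pics/w9.png');s=pickle.load(open('pics/w9.pkl','rb'));P=pose('wrist',s)
m=mask(im,'green')[60:210,250:400];k=max(cv2.findContours(m,0,1)[0],key=cv2.contourArea).reshape(-1,2)+[250,60]
print(cv2.minAreaRect((cast(P,k,.012)[:,:2]*1000).astype(np.float32)))
E
```

```text
blue (306, 119, 42, 44) circle ((642.2755737304688, -6.429653167724609), 19.286542892456055)
cam [ 0.67905595 -0.00286511  0.37400529]
hole [311 126  31  31 755] [326.06622517 141.4807947 ] [ 0.64384137 -0.00627758  0.076     ]
tcp [ 0.60465351 -0.00356294  0.21079618] yaw 0.6952264534744571
((642.3837890625, -3.4044723510742188), (87.8179931640625, 87.60846710205078), 77.01874542236328)
```

Call:
send_rows --pt "0.5 -0.12 0 0 0 0 -1" --pt "0.6 -0.1 -0.5 0 0 0 -1" --pt "0 -0.1 -0.9 0 0 0 -1" --pt "0 0 -0.9 0 0 0 -1" --pt "0 0 -0.9 0 0 0 -1" --pt "0 0 -0.7 0 0 0 -1" --pt "0 0 -0.3 0 0 0 -1" --pt "0 0 0 0 0 0 -1" --pt "0 0 0 0 0 0 -1"

```text
time: 28.9
ee_pos: [0.6326, 0.0, 0.0881]
eef_rot: [1.0, 0.014, 0.007, -0.001]
ft_force: [0.1, -0.1, 0.5]
width: 0.0869
```

Call:
send_rows --pt "0.15 -0.1 0 -0.02 0.16 0 -1" --pt "0.16 -0.1 -0.2 0 0 0 -1" --pt "0 0 -0.4 0 0 0 -1" --pt "0 0 -0.3 0 0 0 -1" --pt "0 0 0 0 0 0 -1" --pt "0 0 0 0 0 0 -1"

```text
time: 29.4
ee_pos: [0.6443, -0.0041, 0.0651]
eef_rot: [1.0, 0.016, 0.004, -0.001]
ft_force: [0.2, 0.8, 0.2]
width: 0.087
```

Call:
send_rows --pt "-0.06 -0.08 -0.3 -0.02 0.09 0 -1" --pt "0 0 -0.4 0 0 0 -1" --pt "0 0 -0.22 0 0 0 -1" --pt "0 0 -0.05 0 0 0 -1" --pt "0 0 0 0 0 0 -1" --pt "0 0 0 0 0 0 -1"

```text
time: 29.9
ee_pos: [0.6413, -0.0067, 0.0321]
eef_rot: [1.0, 0.016, -0.001, 0.0]
ft_force: [0.3, 0.1, 0.8]
width: 0.0868
```

Call:
send_rows --pt "0.03 0 -0.03 0 0 0 1" --pt "0 0 0 0 0 0 1" --pt "0 0 0 0 0 0 1" --pt "0 0 0 0 0 0 1" --pt "0 0 0 0 0 0 1" --pt "0 0 0 0 0 0 1" --pt "0 0 0 0 0 0 1" --pt "0 0 0 0 0 0 1" --pt "0 0 0 0 0 0 1" --pt "0 0 0 0 0 0 1"

```text
time: 30.73
ee_pos: [0.6434, -0.0064, 0.0329]
eef_rot: [1.0, 0.016, 0.0, 0.0]
ft_force: [-0.3, 0.6, -0.2]
width: 0.0374
```

Call:
send_rows --pt "0 0 0 0 0 0 1" --pt "0 0 0 0 0 0 1" --pt "0 0 0 0 0 0 1" --pt "0 0 0 0 0 0 1" --pt "0 0 0 0 0 0 1"

```text
time: 31.15
ee_pos: [0.6434, -0.0065, 0.0328]
eef_rot: [1.0, 0.016, 0.0, 0.0]
ft_force: [0.1, 0.7, -0.2]
width: 0.0377
```

Call:
send_rows --pt "0 0 0.3 0 0 0 1" --pt "0 0 0.8 0 0 0 1" --pt "0 0 1 0 0 0 1" --pt "0 0 1 0 0 0 1" --pt "0 -0.3 0.7 0 0 0 1" --pt "0 -0.8 0.2 0 0 0 1" --pt "0 -1 0 0 0 0 1" --pt "0 -1 0 0 0 0 1" --pt "0 -1 0 0 0 0 1" --pt "0 -1 0 0 0 0 1"

```text
time: 31.98
ee_pos: [0.6379, -0.1528, 0.1606]
eef_rot: [1.0, 0.024, -0.003, -0.002]
ft_force: [0.0, -0.0, -3.0]
width: 0.0375
```

Call:
send_rows --pt "0 -1 0 0 0 0 1" --pt "0 -1 0 0 0 0 1" --pt "0 -1 0 0 0 0 1" --pt "0 -0.5 0 0 0 0 1" --pt "0 0 0 0 0 0 1" --pt "0 0 0 0 0 0 1"

```text
time: 32.48
ee_pos: [0.6331, -0.2723, 0.1609]
eef_rot: [1.0, 0.02, -0.006, -0.001]
ft_force: [-0.9, 1.4, -3.5]
width: 0.0374
```

Call:
send_rows --pt "-0.15 -0.2 0 0 -0.13 0 1" --pt "-0.15 -0.2 -0.4 0 0 0 1" --pt "0 0 -0.8 0 0 0 1" --pt "0 0 -0.8 0 0 0 1" --pt "0 0 -0.5 0 0 0 1" --pt "0 0 -0.2 0 0 0 1" --pt "0 0 0 0 0 0 1" --pt "0 0 0 0 0 0 1"

```text
time: 33.15
ee_pos: [0.6218, -0.2773, 0.075]
eef_rot: [1.0, 0.024, 0.001, -0.003]
ft_force: [-0.3, -0.5, -3.9]
width: 0.0374
```

Call:
send_rows --pt "0.02 -0.24 -0.2 -0.07 0.02 0 1" --pt "0 0 -0.5 0 0 0 1" --pt "0 0 -0.3 0 0 0 1" --pt "0 0 -0.1 0 0 0 1" --pt "0 0 0 0 0 0 1" --pt "0 0 0 0 0 0 1"

```text
time: 33.65
ee_pos: [0.624, -0.2853, 0.0414]
eef_rot: [1.0, 0.025, 0.002, 0.001]
ft_force: [-0.2, 0.5, -3.9]
width: 0.0375
```

Call:
send_rows --pt "-0.03 0 -0.12 0.02 0.04 0 1" --pt "0 0 -0.08 0 0 0 1" --pt "0 0 -0.03 0 0 0 1" --pt "0 0 -0.03 0 0 0 1"

```text
time: 33.98
ee_pos: [0.6237, -0.2854, 0.034]
eef_rot: [1.0, 0.025, 0.001, 0.001]
ft_force: [-0.4, -0.0, -3.5]
width: 0.0375
```

Call:
send_rows --pt "0 0 -0.04 0 0.02 0 1" --pt "0 0 -0.03 0 0 0 1" --pt "0 0 -0.03 0 0 0 1"

```text
time: 34.23
ee_pos: [0.624, -0.2855, 0.0329]
eef_rot: [1.0, 0.025, 0.0, 0.001]
ft_force: [-4.0, 0.5, 5.1]
width: 0.037
```

Contact. Release, then on to the green unit in grey (placed at about 0.452,-0.121).

Call:
send_rows --pt "0 0 0.01 0 0 0 -1" --pt "0 0 0 0 0 0 -1" --pt "0 0 0 0 0 0 -1" --pt "0 0 0 0 0 0 -1" --pt "0 0 0 0 0 0 -1" --pt "0 0 0 0 0 0 -1" --pt "0 0 0.3 0 0 0 -1" --pt "0 0 0.8 0 0 0 -1" --pt "0 0 1 0 0 0 -1" --pt "0 0 1 0 0 0 -1"

```text
time: 35.07
ee_pos: [0.6214, -0.2843, 0.1247]
eef_rot: [1.0, 0.025, -0.003, -0.001]
ft_force: [0.5, -0.6, -0.8]
width: 0.0862
```

Call:
send_rows --pt "-0.1 0.1 1 0 0 0 -1" --pt "-0.7 0.5 0.9 0 0 0 -1" --pt "-0.9 0.7 0.3 0 0 0 -1" --pt "-1 0.8 0 0 0 0 -1" --pt "-1 0.8 0 0 0 0 -1" --pt "-1 0.8 0 0 0 0 -1" --pt "-1 0.8 0 0 0 0 -1" --pt "-0.7 0.5 0 0 0 0 -1" --pt "0 0 0 0 0 0 -1" --pt "0 0 0 0 0 0 -1"

```text
time: 35.9
ee_pos: [0.4244, -0.1292, 0.2075]
eef_rot: [1.0, 0.025, 0.005, 0.005]
ft_force: [0.8, 0.1, -0.1]
width: 0.0869
```

```bash
python3 snap.py w10
```

```text
[ 0.42443094 -0.12919319  0.20749947] [0.99966593 0.02473748 0.00530324 0.00528791] [ 0.84507377  0.1416441  -0.10614636] 0.08694548036345723
```

View pics/w10.png

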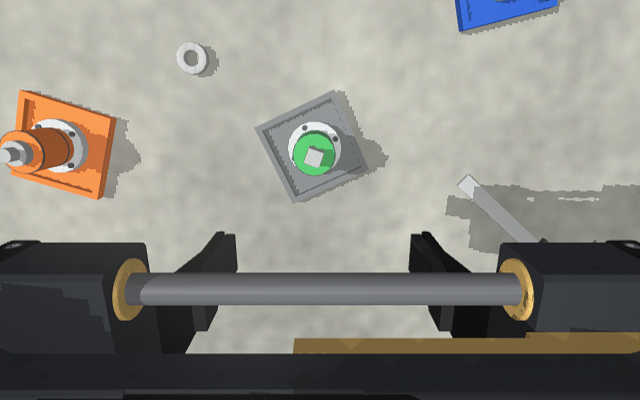

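Green unit's top at (315,154) in grey; the orange unit stands in the orange tray.

```bash
python3 unit.py w10 green 280 115 350 190
```

```text
green (293, 131, 42, 45) circle ((451.57208251953125, -122.15104675292969), 19.872045516967773)
cam [ 0.49815491 -0.12401785  0.37093016]
hole [304 146  20  22 326] [313.60429448 156.47852761] [ 0.45146612 -0.12194153  0.076     ]
tcp [ 0.42443094 -0.12919319  0.20749947] yaw 2.8350753210043655
```

Call:
send_rows --pt "0.4 0.1 0 -0.11 0.12 0 -1" --pt "0.4 0.1 -0.5 0 0 0 -1" --pt "0 0 -0.9 0 0 0 -1" --pt "0 0 -0.9 0 0 0 -1" --pt "0 0 -0.9 0 0 0 -1" --pt "0 0 -0.7 0 0 0 -1" --pt "0 0 -0.3 0 0 0 -1" --pt "0 0 0 0 0 0 -1" --pt "0 0 0 0 0 0 -1"

```text
time: 36.7
ee_pos: [0.4582, -0.1264, 0.0798]
eef_rot: [1.0, 0.023, 0.004, 0.009]
ft_force: [0.5, 0.5, 0.7]
width: 0.087
```

Call:
send_rows --pt "-0.12 0.08 0 0.2 0.09 0 -1" --pt "-0.1 0.07 -0.2 0 0 0 -1" --pt "0 0 -0.4 0 0 0 -1" --pt "0 0 -0.2 0 0 0 -1" --pt "0 0 0 0 0 0 -1" --pt "0 0 0 0 0 0 -1"

```text
time: 37.2
ee_pos: [0.4541, -0.1229, 0.0577]
eef_rot: [1.0, 0.022, 0.003, 0.0]
ft_force: [0.8, -0.3, 0.1]
width: 0.087
```

Call:
send_rows --pt "-0.08 0.03 -0.3 0 0.07 0 -1" --pt "0 0 -0.35 0 0 0 -1" --pt "0 0 -0.15 0 0 0 -1" --pt "0 0 -0.05 0 0 0 -1" --pt "0 0 0 0 0 0 -1" --pt "0 0 0 0 0 0 -1"

```text
time: 37.7
ee_pos: [0.4512, -0.1216, 0.0292]
eef_rot: [1.0, 0.023, -0.001, 0.0]
ft_force: [0.5, -0.0, -0.2]
width: 0.0869
```

Call:
send_rows --pt "0 0 0.04 0 0 0 -1" --pt "0 0 0 0 0 0 1" --pt "0 0 0 0 0 0 1" --pt "0 0 0 0 0 0 1" --pt "0 0 0 0 0 0 1" --pt "0 0 0 0 0 0 1" --pt "0 0 0 0 0 0 1" --pt "0 0 0 0 0 0 1" --pt "0 0 0 0 0 0 1" --pt "0 0 0 0 0 0 1"

```text
time: 38.53
ee_pos: [0.4522, -0.122, 0.0318]
eef_rot: [1.0, 0.023, 0.0, 0.001]
ft_force: [0.0, -0.2, -0.8]
width: 0.0375
```

Call:
send_rows --pt "0 0 0 0 0 0 1" --pt "0 0 0 0 0 0 1" --pt "0 0 0 0 0 0 1" --pt "0 0 0 0 0 0 1" --pt "0 0 0 0 0 0 1" --pt "0 0 0 0 0 0 1"

```text
time: 39.03
ee_pos: [0.4523, -0.122, 0.0318]
eef_rot: [1.0, 0.023, 0.0, 0.001]
ft_force: [-1.0, -0.9, 0.9]
width: 0.0369
```

Call:
send_rows --pt "0 0 0.3 0 0 0 1" --pt "0 0 0.8 0 0 0 1" --pt "0 0 1 0 0 0 1" --pt "0 0 1 0 0 0 1" --pt "0.2 0.1 0.7 0 0 0 1" --pt "0.6 0.4 0.2 0 0 0 1" --pt "0.8 0.5 0 0 0 0 1" --pt "0.8 0.5 0 0 0 0 1" --pt "0.8 0.5 0 0 0 0 1" --pt "0.8 0.5 0 0 0 0 1"

```text
time: 39.87
ee_pos: [0.5685, -0.0479, 0.1619]
eef_rot: [1.0, 0.018, -0.002, 0.002]
ft_force: [0.1, 1.1, -2.4]
width: 0.0371
```

Call:
send_rows --pt "0.8 0.5 0 0 0 0 1" --pt "0.8 0.5 0 0 0 0 1" --pt "0.5 0.3 0 0 0 0 1" --pt "0.2 0.1 0 0 0 0 1" --pt "0 0 0 0 0 0 1" --pt "0 0 0 0 0 0 1"

```text
time: 40.37
ee_pos: [0.6416, 0.0008, 0.1623]
eef_rot: [1.0, 0.02, -0.004, -0.001]
ft_force: [-0.3, -0.8, -2.7]
width: 0.0372
```

Call:
send_rows --pt "0.05 -0.1 -0.3 0 -0.08 0 1" --pt "0 0 -0.7 0 0 0 1" --pt "0 0 -0.8 0 0 0 1" --pt "0 0 -0.6 0 0 0 1" --pt "0 0 -0.3 0 0 0 1" --pt "0 0 0 0 0 0 1" --pt "0 0 0 0 0 0 1"

```text
time: 40.95
ee_pos: [0.6382, -0.0118, 0.0784]
eef_rot: [1.0, 0.016, 0.001, 0.002]
ft_force: [-0.3, 0.6, -2.3]
width: 0.0373
```

Call:
send_rows --pt "0.14 0.27 -0.2 0.05 0.02 0 1" --pt "0 0 -0.5 0 0 0 1" --pt "0 0 -0.4 0 0 0 1" --pt "0 0 -0.1 0 0 0 1" --pt "0 0 0 0 0 0 1" --pt "0 0 0 0 0 0 1"

```text
time: 41.45
ee_pos: [0.6442, -0.0034, 0.0415]
eef_rot: [1.0, 0.016, 0.002, 0.0]
ft_force: [-0.0, 0.0, -2.6]
width: 0.0375
```

Call:
send_rows --pt "-0.04 0 -0.14 0 0.04 0 1" --pt "0 0 -0.1 0 0 0 1" --pt "0 0 -0.03 0 0 0 1" --pt "0 0 -0.03 0 0 0 1"

```text
time: 41.78
ee_pos: [0.6435, -0.0032, 0.0327]
eef_rot: [1.0, 0.016, 0.001, 0.0]
ft_force: [-0.5, 0.1, -1.6]
width: 0.0371
```

Call:
send_rows --pt "0 0 -0.04 0 0.02 0 1" --pt "0 0 -0.03 0 0 0 1" --pt "0 0 -0.03 0 0 0 1"

```text
time: 42.03
ee_pos: [0.6437, -0.0032, 0.0319]
eef_rot: [1.0, 0.016, -0.0, 0.001]
ft_force: [-4.8, 0.0, 5.2]
width: 0.0372
```

Contact. Release, rise and retreat to where the top camera sees every tray.

Call:
send_rows --pt "0 0 0.01 0 0 0 -1" --pt "0 0 0 0 0 0 -1" --pt "0 0 0 0 0 0 -1" --pt "0 0 0 0 0 0 -1" --pt "0 0 0 0 0 0 -1" --pt "0 0 0 0 0 0 -1" --pt "0 0 0.3 0 0 0 -1" --pt "0 0 0.8 0 0 0 -1" --pt "0 0 1 0 0 0 -1" --pt "0 0 1 0 0 0 -1"

```text
time: 42.87
ee_pos: [0.6406, -0.0034, 0.1241]
eef_rot: [1.0, 0.016, -0.005, 0.0]
ft_force: [0.9, 0.1, 0.6]
width: 0.086
```

Call:
send_rows --pt "0 0 1 0 0 0 -1" --pt "-0.5 -0.3 1 0 0 0 -1" --pt "-0.8 -0.6 0.6 0 0 0 -1" --pt "-0.9 -0.7 0 0 0 0 -1" --pt "-0.9 -0.8 0 0 0 0 -1" --pt "-0.9 -0.9 0 0 0 0 -1" --pt "-0.7 -1 0 0 0 0 -1" --pt "-0.6 -1 0 0 0 0 -1" --pt "-0.4 -1 0 0 0 0 -1" --pt "-0.3 -1 0 0 0 0 -1"

```text
time: 43.7
ee_pos: [0.4564, -0.2182, 0.2221]
eef_rot: [1.0, 0.024, 0.005, 0.001]
ft_force: [0.9, -0.4, -0.6]
width: 0.087
```

Call:
send_rows --pt "-0.2 -1 0 0 0 0 -1" --pt "-0.2 -1 0 0 0 0 -1" --pt "-0.2 -1 0 0 0 0 -1" --pt "-0.2 -1 0 0 0 0 -1" --pt "-0.1 -1 0 0 0 0 -1" --pt "0 -0.5 0 0 0 0 -1" --pt "0 0 0 0 0 0 -1" --pt "0 0 0 0 0 0 -1" --pt "0 0 0 0 0 0 -1"

```text
time: 44.45
ee_pos: [0.4221, -0.3974, 0.2291]
eef_rot: [1.0, 0.02, 0.007, 0.004]
ft_force: [-0.5, 0.1, -0.0]
width: 0.087
```

Run:
```python
from h import *
a=r.camera('top');b=r.camera('side')
cv2.imwrite('pics/top2.png',cv2.resize(a[110:310,180:500],None,fx=2.5,fy=2.5,interpolation=cv2.INTER_CUBIC));cv2.imwrite('pics/side2.png',b);cv2.imwrite('pics/top2f.png',a)
```

```text
(no output)
```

View pics/top2.png

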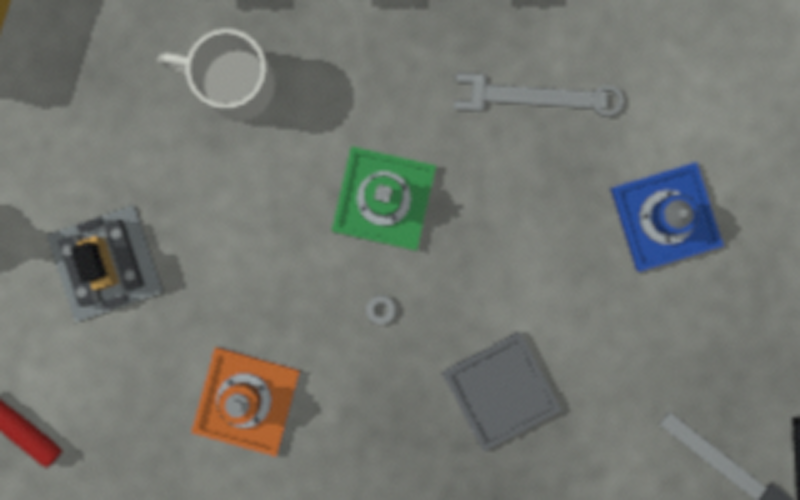

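View pics/side2.png

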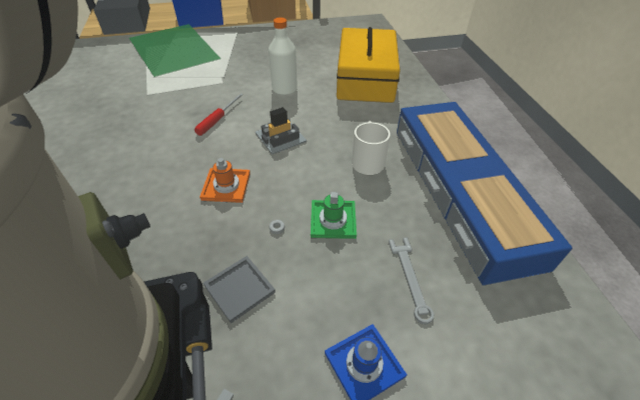

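Both views show every unit upright in its own tray, grey empty, gauge in the stand and mug in place. Numeric check of the gauge height and the mug before handing in.

Run:
```python
from h import *
P=pose('side');a=cv2.imread('pics/side0.png');b=cv2.imread('pics/side2.png')
d=np.array([np.cos(np.radians(18.9)),np.sin(np.radians(18.9))]);n=np.array([-d[1],d[0]])
X=[[*(np.array([.5785,.281])+i*d*.018+j*n*.01),z] for z in(.076,.042) for i in(-1,1) for j in(-1,1)]
print(proj(P,X).round(1))
print('mug diff',np.abs(a[115:180,345:400].astype(int)-b[115:180,345:400]).max())
g=b[95:145,255:305];m=((g.max(2)<45)*255).astype(np.uint8)
k=max(cv2.findContours(m,0,1)[0],key=cv2.contourArea);print(cv2.boundingRect(k))
cv2.imwrite('pics/sc.png',cv2.resize(b[90:160,245:315],None,fx=8,fy=8,interpolation=cv2.INTER_NEAREST))
```

```text
[[273.1 114.9]
 [269.3 110.5]
 [287.1 110.3]
 [283.2 106. ]
 [274.3 127.1]
 [270.6 122.7]
 [287.9 122.4]
 [284.  118.1]]
mug diff 12
(26, 24, 3, 4)
```

View pics/sc.png

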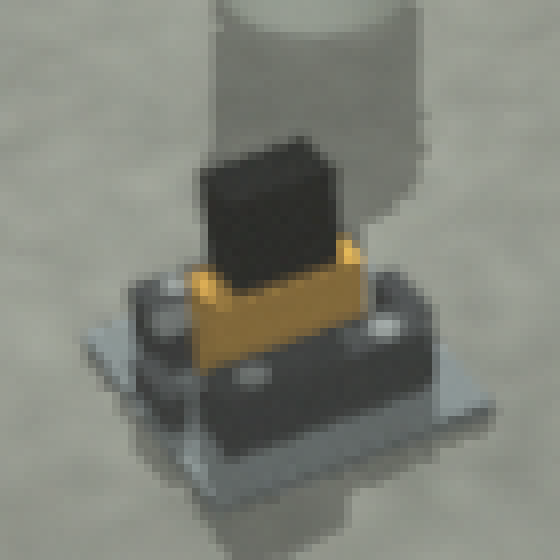

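The gauge's grip-top corners are at (270,111.5), (283,107) and (287,111). Fully home predicts (269,110.5), (283,106) and (287,110), so it is fully down.

```bash
python3 -c "
from bench import r
print(r.close_job())"
```

```text
the job is handed in; nothing more can be done
None
```

The job is done and handed in, at about 45 s of the 136 s allowed. I pushed the gauge home in the jaw stand first. Then I parked green in the grey tray and took orange to the orange tray, blue to the blue tray, and green from grey to the green tray.

- **Units and trays:** the last top and side pictures show each unit upright in its own tray and the grey tray empty. Each unit met its tray floor at the expected height before I released it.
- **Gauge:** pushed down to a firm stop at about 16 N, at the expected depth. In the last side picture its top corners lie within about 1 px of the fully seated position.
- **Mug:** in the side view it is unchanged from the start, apart from image noise.
- **Limits:** contact forces I read stayed below about 18 N. The only disagreement was the arm drifting up to 15 mm sideways during long descents. I corrected this before each grasp and placing, and no check failed.

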